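Set and lock the stop on the sign-shop measuring rail

TASK

On the measuring rail, one sliding stop is still loose, its cam lever standing up. Slide that stop along the rail until its face is up against the free end of the drilled wooden sign blank, without shifting the blank; then flip its lever down flat to lock it there and let go.

Things in the scene. Friction and masses are not known exactly. Their poses are not given: they have to be found in the camera images.
- stop_grip (a point): Centre of the loose stop's upright steel grip peg (20 mm dia, 4 to 65 mm above table; this point 35 mm up), at the end of the arm reaching towards the robot. Axes: y along the rail, the way to slide (to the blank); x across it, away from the robot; z up. From here the stop's face is at y +10 mm; arm at x 0 to 96, y -2 to +10, top 44 mm high. Slides with about 2 N; locked when lever is flat.
- stop_lever (a joint): Loose stop's cam lever, rad: 0 = flat (locked, pointing over the arm to the robot), 1.57 = up, more leans away; limits 0 and 2.0; starts 1.6 to 1.9. Stays where left; 1 to 2 N moves its end, a few N more below 0.6 where the cam bites. Its axis runs along the rail, 62 mm above the table, at x +125, y -15 mm from the peg, in a saddle 59 x 50 mm, top 77 mm high, over the 40 mm high rail.
- stop_lever_tip (a point): Centre of the steel paddle at the end of that lever, 90 mm from its axis: 26 mm long, 22 wide (along the rail), 13 thick; the bar behind it 14 wide, 8 thick. Flat, this point is 66 mm and the paddle's top 73 mm above the table. -x points along the lever to its end, y along the rail. A second stop of the same make, mirrored and already locked (lever flat), stands at the blank's other end.
- blank_end (a point): Middle of the blank's end face that the stop must meet, 9 mm above the table. Blank: loose brown wood board with two holes, 150 mm long (along rail), 60 wide, 18 thick, 0.1 to 0.2 kg, flat on the table along the robot's side of the rail, other end 2 to 4 mm from the locked stop. y along the rail into the blank, x away from the robot, z up. Its near edge is 42 mm further in x than the peg.
Mind the look-alikes: they are no part of the job. Leave any blue look-alike of the part that bears blank_end alone.

How it is judged (in metres and radians):
On the way, in this order (a step that is already met when the one before it is completed fails the run):
1. the loose stop's face is within 12 mm of the blank's end while its lever is still up (y of blank_end in the frame of stop_grip below 0.022 m and value of joint stop_lever above 0.6 rad), for 0.2 s.
2. the lever is flat (value of joint stop_lever below 0.17 rad), for 0.2 s.
At the end, for the whole second after the job is handed in: The stop's face is within 12 mm of the blank's end, its lever is within 0.17 rad (10 degrees) of flat, and the blank's end is within 20 mm of where it was at the start (y of blank_end in the frame of stop_grip below 0.022 m and value of joint stop_lever below 0.17 rad and distance of blank_end from where it was at the start of the episode below 0.02 m); the robot touches nothing.
It fails at once if the blank is shoved more than 30 mm (distance of blank_end from where it was at the start of the episode above 0.03 m).
It also fails if it takes over 48 s, if anything falls off the work surface, if the arm or the gripper's body presses on something with over 40 N, if the wrist force passes 120 N, or if a joint passes its speed limit or range.

ROBOT

A 7-joint arm with a two-finger parallel gripper is mounted at the origin on the work surface. World frame = base frame: x ahead of the robot, y to its left, z up, the work surface at z = 0. Lengths are in mm, angles in degrees, forces in N, time in s.
With the tool pointing down it reaches from about 400 to 850 mm from the base axis. Payload 4.5 kg.
Tool frame: the origin (TCP) lies between the finger pads; the fingertips stand 14 mm ahead of it and the grasp point (between the pads) lies 5 mm behind it; z points along the fingers, y is the direction in which the jaws open and shut (so a half turn about z gives the same grasp; the last joint's range is limited). The gripper opens to 88 mm and grips with 3 to 60 N. Pads are 18 mm wide; open, the fingers measure 123 mm over their backs; the gripper's body (75 mm by 187 mm) begins 45 mm behind the grasp point.
Start: joints at [-71.001, 39.483, -11.15, 89.685, 9.013, 51.709, -12.324], TCP at [183.366, 597.521, 228.043] pointing down, gripper open.
Joint ranges: [-172.22, 172.22], [-26.19, 119.32], [-84.43, 86.54], [7.71, 146.69], [-57.33, 237.33], [2.42, 119.75], [-152.13, 152.13]. Speed limits (degrees/s): [147.25, 147.25, 180, 180, 180, 180, 180].

INTERFACE

Orientations are given as [roll, pitch, yaw] about the fixed x, y, z axes, in that order (R = Rz(yaw) Ry(pitch) Rx(roll)).
In Python, from station import bot gives the robot as it stands.
- The arm moves only by the tool carry_out, never from a script. Its argument "commands" is a list of rows, each a list of 7 numbers: the finger opening in m, from 0 to 0.0881, then the shift along the tool's x, y, z in m, then the turn, a rotation vector about the tool's x, y, z in degrees. In form: [[fingers, tx, ty, tz, rx, ry, rz], ...]. A call has 1 to 12 rows; each row is the pose to reach, as a shift and turn from the pose commanded when the call began, along the tool's axes at that moment; what a row does not reach only later rows make up. A row lasts 1/10 s, in which the tool goes at most 50 mm and 8.59 degrees, less where a joint would pass 70% of its speed; a pose out of reach is approached as far as the arm can. A call with a gripper value outside its range is refused whole. The fingers move at their own pace and stop on an object; "newtons" is the grip in N (left out, the last holds). Time passes only in rows, so rows that repeat a pose let the fingers close. It gives the time, the measured TCP pose, the force and the opening at its end, in the units of the state.
- bot.state(): the state, without advancing time (a new reading comes with each control period).
- bot.snapshot(name): name is "scene" or "top" or "wrist"; returns the picture (480x640x3 uint8, blue, green, red); there is no depth.
- bot.camera_params(name): a dict with "fx", "fy", "cx", "cy" (pixels), "dist" ([k1, k2, p1, p2, k3] as OpenCV has them; the pictures are not rectified), "extrinsics" (4x4, takes a point from camera to world coordinates). Camera axes: x right, y up, looking along -z (the intrinsics and any distortion apply to the point x, -y, -z); pixel columns grow to the right and rows downward; lengths in mm; the calibration is good to about 2 mm. A picture is of the moment at which its call begins: read the wrist's pose just before it. camera_params takes no time and is no camera call; for the wrist camera it gives the pose at the moment of the call.
- bot.close_job(): hands the job in, once; it reports no verdict.
The state is a dict: "clock": time; "q": joint angles; "joint_velocities": joint speeds; "joint_efforts": joint torques, N m; "tcp_pos": TCP position; "orientation": TCP orientation; "wrist_force": force on the tool from outside, world axes, zero at the start; "moment": the same for the moment, N m; "finger_gap": finger opening in mm.
Only numpy, scipy, OpenCV 4.12 (cv2) and the standard library are available. Lean on these libraries where they do the work, as an engineer would, in place of code of your own. Each camera call takes 0.05 s, during which the arm holds its last target. There are 200 camera calls.

## Working session

There is one attempt and no reset: what is moved stays moved. The work goes in short steps, Python scripts to look and compute and a tool call to move; the robot and the scene stay as the last step left them, time stands still between calls to the robot, and variables do not carry over. Pictures are saved under pics/ and viewed, about 8 in all and at most 12, crops included, and the job is handed in when it is done.

Besides the shell and the picture viewer there is one more tool, called after "Emit:" as a command line: name --pt "numbers of a row" for each row, then --argument value for the rest. carry_out: Moves the arm, as the interface text tells. Its arguments: {"type":"object","properties":{"commands":{"type":"array"},"newtons":{"type":"number"}},"required":["commands"]}

```bash
ls; mkdir -p pics
python3 - <<'E'
from station import bot
import cv2,numpy as np
for n in("scene","top"):
    cv2.imwrite(f"pics/{n}0.png",bot.snapshot(n))
    p=bot.camera_params(n);print(n,{k:np.round(v,2).tolist() for k,v in p.items()})
s=bot.state();print(s)
E
```

```text
pics
scene {'fx': 478.29, 'fy': 478.29, 'cx': 320.81, 'cy': 235.41, 'dist': [0.05, 0.0, 0.0, 0.0, 0.0], 'extrinsics': [[-0.81, -0.35, 0.47, 898.33], [0.58, -0.47, 0.66, 622.98], [-0.01, 0.81, 0.59, 616.29], [0.0, 0.0, 0.0, 1.0]]}
top {'fx': 566.15, 'fy': 566.15, 'cx': 317.71, 'cy': 243.82, 'dist': [-0.13, 0.0, 0.0, 0.0, 0.0], 'extrinsics': [[-0.04, 0.98, -0.2, 254.43], [-1.0, -0.04, 0.0, 32.13], [-0.0, 0.2, 0.98, 1218.43], [0.0, 0.0, 0.0, 1.0]]}
{'clock': 0.1, 'q': array([-70.99995918,  39.52989388, -11.14680326,  89.73803921,
         9.01182045,  51.70816874, -12.32363549]), 'joint_velocities': array([ 0.02551929, -0.07934575, -0.05766409, -0.20694643,  0.03116309,
        0.23034266,  0.13570146]), 'joint_efforts': array([-2.85260983e-03, -5.28505218e+01, -1.27134886e+00, -1.53840280e+01,
       -5.25498705e-02,  1.86880141e-03,  2.54021410e-05]), 'tcp_pos': array([183.24755429, 596.93027677, 227.2785009 ]), 'orientation': array([-1.79905839e+02,  4.85785932e-03,  1.62942262e+02]), 'wrist_force': array([ 0.55219209, -0.40223637, -0.84423798]), 'moment': array([-0.00718494, -0.02318643, -0.04018783]), 'finger_gap': 88.27817945978306}
```

View pics/scene0.png

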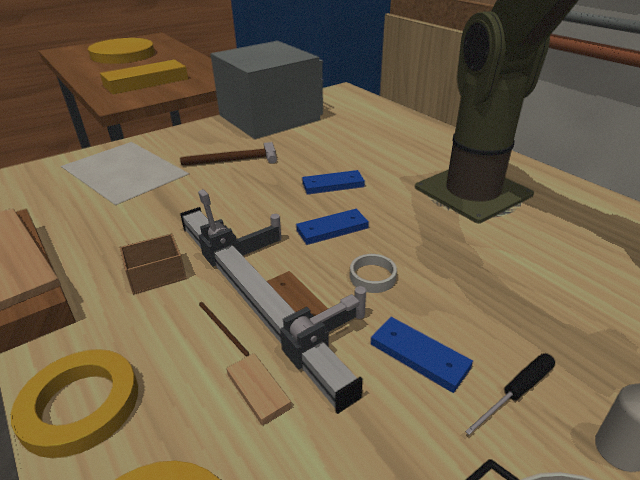

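View pics/top0.png

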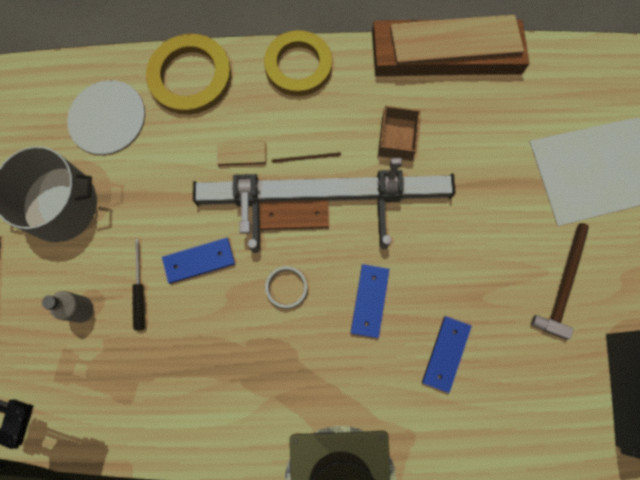

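Top view: the loose stop has its peg at (386,240), with the lever up at (396,163). Look-alike candidates are the locked stop (peg 253,243, lever 245,228) and the three blue boards at (198,260), (370,300) and (446,354). The brown blank is at (295,216) with its free end at column 328. I choose the right-hand stop; next I'll measure it and check the choice in a crop.

```bash
cat > h.py <<'E'
import cv2,numpy as np
from station import bot
def ray(p,uv):
    K=np.array([[p["fx"],0,p["cx"]],[0,p["fy"],p["cy"]],[0,0,1.]])
    u=cv2.undistortPoints(np.array([[uv]],float),K,np.array(p["dist"],float))[0,0]
    E=np.array(p["extrinsics"]);return E[:3,3],E[:3,:3]@np.array([u[0],-u[1],-1])
def onz(p,uv,z):
    o,d=ray(p,uv);return o+d*(z-o[2])/d[2]
def proj(p,X):
    E=np.array(p["extrinsics"]);c=E[:3,:3].T@(np.array(X,float)-E[:3,3])
    K=np.array([[p["fx"],0,p["cx"]],[0,p["fy"],p["cy"]],[0,0,1.]])
    return cv2.projectPoints(np.array([[c[0],-c[1],-c[2]]]),np.zeros(3),np.zeros(3),K,np.array(p["dist"],float))[0].ravel()
E
python3 - <<'E'
from h import *
t=bot.camera_params("top");s=bot.camera_params("scene")
I=cv2.imread("pics/top0.png");J=cv2.imread("pics/scene0.png")
a=cv2.resize(I[140:260,180:470],None,fx=2.75,fy=2.75,interpolation=cv2.INTER_CUBIC)[:,:800]
b=cv2.resize(J[180:300,170:330],None,fx=2.2,fy=2.2,interpolation=cv2.INTER_CUBIC)
c=np.zeros((a.shape[0]+b.shape[0],800,3),np.uint8);c[:a.shape[0],:a.shape[1]]=a;c[a.shape[0]:,:b.shape[1]]=b
cv2.imwrite("pics/crop1.png",c)
for n,uv,z in [("peg",(386,240),65),("lockpeg",(253,243),65),("blank br",(328,227),18),("blank tr",(328,203),18),("blank bl",(262,229),18),("railR",(455,185),40),("railL",(195,191),40),("levertip",(396,163),150)]:
    print(n,onz(t,uv,z).round(1))
print("peg scene",onz(s,(276,219),65).round(1))
E
```

```text
peg [ 491.6 -114.3   65. ]
lockpeg [495.2 163.   65. ]
blank br [534.7   4.4  18. ]
blank tr [588.8   2.3  18. ]
blank bl [535.4 148.3  18. ]
railR [ 614.2 -276.8   40. ]
railL [620.9 291.8  40. ]
levertip [ 630.  -133.2  150. ]
peg scene [ 500.7 -102.    65. ]
```

View pics/crop1.png

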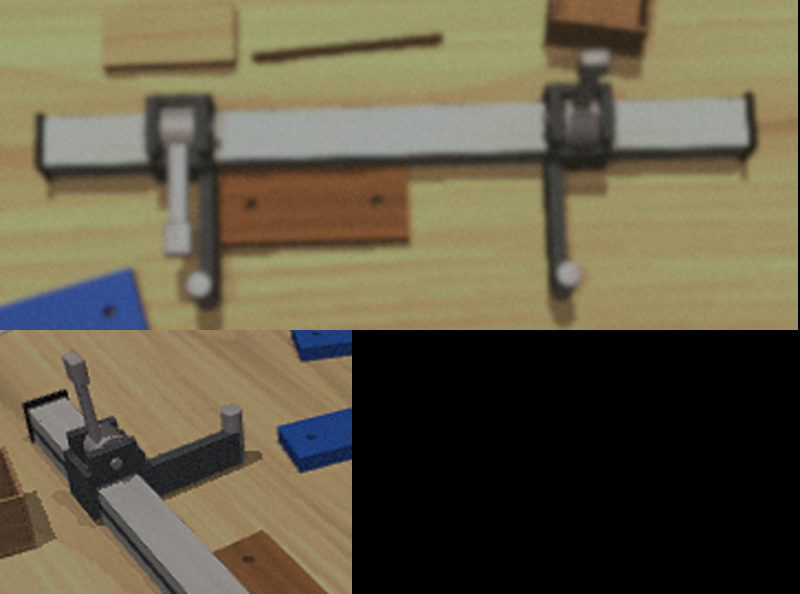

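The crop confirms it: the right-hand stop has its lever up (paddle at crop 594,60) and its peg top at crop (570,274). The blank's end is at crop column 409. The peg is about (492,-115) and the blank's end is at y≈3, so the travel is about 108 mm. Peg-to-blank-edge in x measures 42 mm, matching the description.

```bash
cat >> h.py <<'E'
from scipy.spatial.transform import Rotation as Ro
def rel(pos,rpy):
    s=bot.state();R=Ro.from_euler("xyz",s["orientation"],degrees=True);G=Ro.from_euler("xyz",rpy,degrees=True)
    return (R.inv().apply(np.array(pos)-s["tcp_pos"])/1000).round(4).tolist(),(R.inv()*G).as_rotvec(degrees=True).round(2).tolist()
def st():
    s=bot.state()
    for k in("clock","tcp_pos","orientation","wrist_force","finger_gap"):print(k,np.round(s[k],1))
E
python3 - <<'E'
from h import *
for P in [(450,250,230),(470,-115,220)]:print(rel(P,(180,0,179.3)))
for n in("top","scene"):
    for X in [(492,-116,65),(617,-131,62)]:print(n,proj(bot.camera_params(n),X))
E
```

```text
([-0.3568, -0.2534, -0.0023], [-0.09, -0.01, -16.36])
([-0.483, -0.5965, 0.0083], [-0.09, -0.01, -16.36])
top [386.79354506 239.78856277]
top [390.04285056 182.66768397]
scene [276.0459362 214.6095901]
scene [218.5389211  233.32813892]
```

Emit:
carry_out --pt "0.088 -0.357 -0.253 -0.002 0 0 -16.4" --pt "0.088 -0.357 -0.253 -0.002 0 0 -16.4" --pt "0.088 -0.357 -0.253 -0.002 0 0 -16.4" --pt "0.088 -0.357 -0.253 -0.002 0 0 -16.4" --pt "0.088 -0.357 -0.253 -0.002 0 0 -16.4" --pt "0.088 -0.357 -0.253 -0.002 0 0 -16.4" --pt "0.088 -0.357 -0.253 -0.002 0 0 -16.4" --pt "0.088 -0.357 -0.253 -0.002 0 0 -16.4" --pt "0.088 -0.357 -0.253 -0.002 0 0 -16.4" --pt "0.088 -0.357 -0.253 -0.002 0 0 -16.4" --pt "0.088 -0.483 -0.597 0.008 0 0 -16.4" --pt "0.088 -0.483 -0.597 0.008 0 0 -16.4" --newtons 15

```text
clock: 1.3
tcp_pos: [455.3, 152.0, 227.1]
orientation: [179.9, 0.0, 179.6]
wrist_force: [1.2, -1.4, 0.4]
finger_gap: 87.8
```

Emit:
carry_out --pt "0.088 -0.015 -0.26 0.008 0 0 0" --pt "0.088 -0.015 -0.26 0.008 0 0 0" --pt "0.088 -0.015 -0.26 0.008 0 0 0" --pt "0.088 -0.015 -0.26 0.008 0 0 0" --pt "0.088 -0.015 -0.26 0.008 0 0 0" --pt "0.088 -0.015 -0.26 0.008 0 0 0" --pt "0.088 -0.015 -0.26 0.008 0 0 0"

```text
clock: 2.0
tcp_pos: [467.5, -110.3, 218.9]
orientation: [180.0, -0.0, 179.1]
wrist_force: [0.7, 0.8, 1.0]
finger_gap: 88.2
```

Run:
```python
from h import *
st();p=bot.camera_params("wrist");cv2.imwrite("pics/w1.png",bot.snapshot("wrist"))
print(np.round(p["extrinsics"],3).tolist(),p["fx"])
for X in [(492,-116,65),(617,-131,62),(534.7,4,18),(588.8,3,18)]:print(X,proj(p,X).round(1))
```

```text
clock 2.0
tcp_pos [ 467.5 -110.3  218.9]
orientation [180.   -0.  179.1]
wrist_force [0.7 0.8 1. ]
finger_gap 88.2
[[0.016, -0.966, -0.26, 401.557], [1.0, 0.016, 0.003, -109.254], [0.001, -0.26, 0.966, 375.414], [0.0, 0.0, 0.0, 1.0]] 430.2301107909686
(492, -116, 65) [317.4 242.1]
(617, -131, 62) [302.6 384.7]
(534.7, 4, 18) [454.8 271.4]
(588.8, 3, 18) [449.9 326.9]
```

View pics/w1.png

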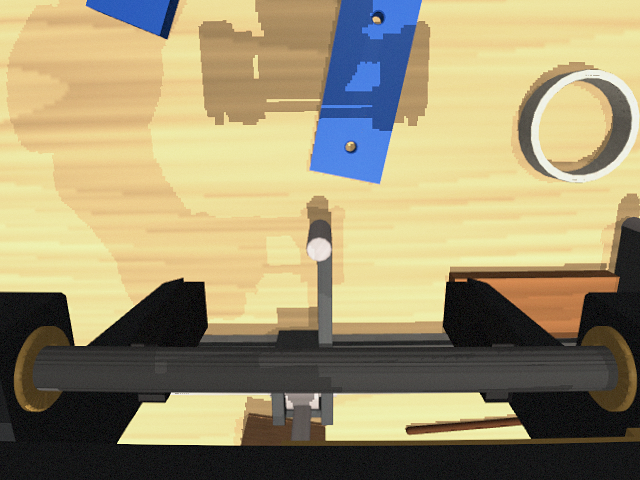

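Wrist view: the peg top is at (319,249) and the blank's near free corner at about (451,277). Below them, the gripper hides the saddle.

Run:
```python
from h import *
p=bot.camera_params("wrist")
print("peg",onz(p,(319,249),65).round(1),"blank top corner",onz(p,(451,278),18).round(1),"bottom",onz(p,(449,270),0).round(1),"blank2",onz(p,(455,278),18).round(1))
I=cv2.imread("pics/w1.png").astype(int)
for r in (280,286,274):print(r,[tuple(I[r,c]) for c in range(444,460,2)])
```

```text
peg [ 497.9 -112.2   65. ] blank top corner [541.   4.  18.] bottom [540.    7.2   0. ] blank2 [541.    7.6  18. ]
280 [(np.int64(161), np.int64(229), np.int64(239)), (np.int64(145), np.int64(211), np.int64(242)), (np.int64(120), np.int64(176), np.int64(216)), (np.int64(23), np.int64(37), np.int64(57)), (np.int64(28), np.int64(40), np.int64(62)), (np.int64(30), np.int64(52), np.int64(82)), (np.int64(87), np.int64(146), np.int64(223)), (np.int64(87), np.int64(148), np.int64(225))]
286 [(np.int64(164), np.int64(232), np.int64(242)), (np.int64(1), np.int64(0), np.int64(0)), (np.int64(15), np.int64(9), np.int64(6)), (np.int64(20), np.int64(16), np.int64(18)), (np.int64(24), np.int64(21), np.int64(19)), (np.int64(21), np.int64(19), np.int64(24)), (np.int64(16), np.int64(16), np.int64(16)), (np.int64(12), np.int64(9), np.int64(12))]
274 [(np.int64(149), np.int64(218), np.int64(237)), (np.int64(151), np.int64(220), np.int64(239)), (np.int64(161), np.int64(234), np.int64(252)), (np.int64(23), np.int64(35), np.int64(58)), (np.int64(29), np.int64(49), np.int64(78)), (np.int64(32), np.int64(50), np.int64(78)), (np.int64(31), np.int64(51), np.int64(78)), (np.int64(28), np.int64(47), np.int64(76))]
```

Both views put the peg at x 492–498, y -112 to -116. They agree on about 110 mm of travel. Next I descend with the tips above the arm's 44 mm top.

Emit:
carry_out --pt "0.088 -0.028 -0.003 0.0 0 0 0" --pt "0.088 -0.028 -0.003 0.04 0 0 0" --pt "0.088 -0.028 -0.003 0.08 0 0 0" --pt "0.088 -0.028 -0.003 0.12 0 0 0" --pt "0.088 -0.028 -0.003 0.145 0 0 0" --pt "0.088 -0.028 -0.003 0.145 0 0 0" --pt "0.088 -0.028 -0.003 0.145 0 0 0"

```text
clock: 2.75
tcp_pos: [496.2, -109.7, 74.7]
orientation: [179.9, -0.0, 179.6]
wrist_force: [-0.4, 0.1, 0.1]
finger_gap: 87.6
```

Run:
```python
from h import *
st();p=bot.camera_params("wrist");cv2.imwrite("pics/w2.png",bot.snapshot("wrist"))
for X in [(492,-116,65),(498,-112,65)]:print(X,proj(p,X).round(1))
```

```text
clock 2.8
tcp_pos [ 496.2 -109.7   74.7]
orientation [179.9  -0.  179.6]
wrist_force [-0.4  0.1  0.1]
finger_gap 87.6
(492, -116, 65) [309.  273.3]
(498, -112, 65) [318.9 286.8]
```

View pics/w2.png

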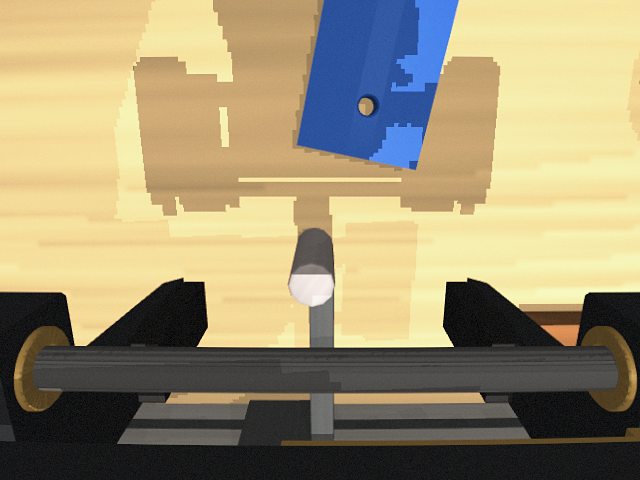

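The peg top is at (311,285), which is about (497,-115). I lower 12 mm, centre 5 mm and close.

Emit:
carry_out --pt "0.088 -0.001 -0.005 0.006 0 0 0" --pt "0.088 -0.001 -0.005 0.011 0 0 0" --pt "0.03 -0.001 -0.005 0.011 0 0 0" --pt "0.01 -0.001 -0.005 0.011 0 0 0" --pt "0.01 -0.001 -0.005 0.011 0 0 0" --pt "0.01 -0.001 -0.005 0.011 0 0 0" --pt "0.01 -0.001 -0.005 0.011 0 0 0" --pt "0.01 -0.001 -0.005 0.011 0 0 0" --newtons 15

```text
clock: 3.6
tcp_pos: [496.7, -117.4, 63.3]
orientation: [180.0, 0.0, 179.3]
wrist_force: [-0.1, -0.6, -0.1]
finger_gap: 42.0
```

Emit:
carry_out --pt "0.01 0 0 0 0 0 0" --pt "0.01 0 0 0 0 0 0" --pt "0.01 0 0 0 0 0 0" --pt "0.01 0 0 0 0 0 0" --pt "0.01 0 0 0 0 0 0" --pt "0.01 0 0 0 0 0 0" --pt "0.01 0 0 0 0 0 0"

```text
clock: 4.3
tcp_pos: [496.6, -117.4, 63.3]
orientation: [180.0, -0.0, 179.3]
wrist_force: [-0.2, 0.6, 0.7]
finger_gap: 9.8
```

The fingers closed to 10 mm, so they missed the 20 mm peg. I need to look.

Run:
```python
from h import *
a=bot.snapshot("wrist");s=bot.snapshot("scene");t=bot.snapshot("top")
c=np.zeros((600,800,3),np.uint8)
c[:300,:400]=cv2.resize(a,(400,300));c[300:600,:400]=cv2.resize(s[170:290,190:350],(400,300),interpolation=2);c[:300,400:]=cv2.resize(t[150:270,310:470],(400,300),interpolation=2)
cv2.imwrite("pics/c3.png",c)
```

```text
(no output)
```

View pics/c3.png

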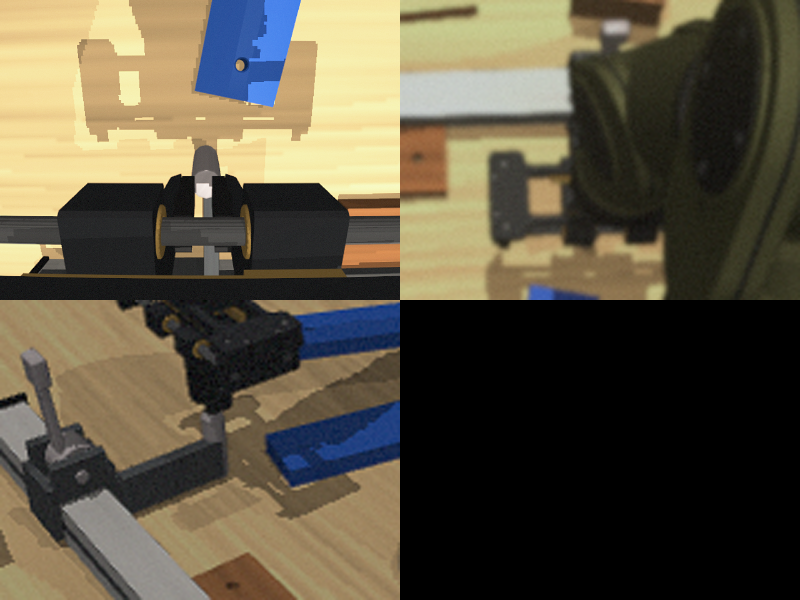

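Run:
```python
from h import *
st();p=bot.camera_params("wrist");a=bot.snapshot("wrist")
c=bot.state()["tcp_pos"]
for d in [(0,0,0),(0,0,-14),(-9,5,-14),(9,5,-14),(9,5,5),(-9,5,5)]:print(d,proj(p,c+d).round(1))
print("peg if at",onz(p,(406,374),65)) 
cv2.imwrite("pics/c4.png",cv2.resize(a[220:440,230:530],(800,587),interpolation=2))
```

```text
clock 4.4
tcp_pos [ 496.7 -117.4   63.3]
orientation [180.    0.  179.3]
wrist_force [ 1.3 -0.1 -0. ]
finger_gap 9.9
(0, 0, 0) [324.3 291.9]
(0, 0, -14) [324.3 278.9]
(-9, 5, -14) [336.  258.5]
(9, 5, -14) [336.2 298.4]
(9, 5, 5) [337.5 318.4]
(-9, 5, 5) [337.3 274.6]
peg if at [532.76738624 -84.25293106  65.        ]
```

View pics/c4.png

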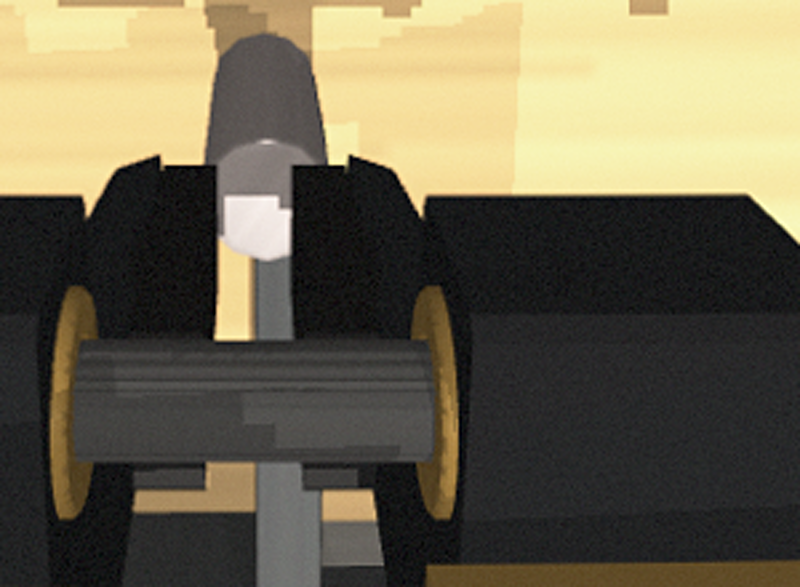

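The pads closed just above the peg top: they hide the disc's edges, so the tips sit higher than nominal. I reopen and go 15 mm lower. The arm's face is flush with the peg's +y side, so the pads can close there without hitting anything.

Emit:
carry_out --pt "0.07 0 0.002 -0.005 0 0 0" --pt "0.07 0 0.002 -0.005 0 0 0" --pt "0.07 0 0.002 -0.005 0 0 0" --pt "0.07 0 0.002 -0.005 0 0 0" --pt "0.07 0 0.002 -0.005 0 0 0" --pt "0.07 0 0.002 -0.005 0 0 0" --pt "0.07 0 0.002 -0.005 0 0 0" --pt "0.07 0 0.002 -0.005 0 0 0" --pt "0.07 0 0.002 0.005 0 0 0" --pt "0.07 0 0.002 0.01 0 0 0" --pt "0.07 0 0.002 0.015 0 0 0" --pt "0.07 0 0.002 0.015 0 0 0"

```text
clock: 5.7
tcp_pos: [496.1, -115.2, 47.4]
orientation: [180.0, -0.1, 179.4]
wrist_force: [-0.3, 0.2, -0.9]
finger_gap: 70.1
```

Emit:
carry_out --pt "0.01 0 0 0 0 0 0" --pt "0.01 0 0 0 0 0 0" --pt "0.01 0 0 0 0 0 0" --pt "0.01 0 0 0 0 0 0" --pt "0.01 0 0 0 0 0 0" --pt "0.01 0 0 0 0 0 0" --pt "0.01 0 0 0 0 0 0" --pt "0.01 0 0 0 0 0 0" --pt "0.01 0 0 0 0 0 0" --pt "0.01 0 0 0 0 0 0" --pt "0.01 0 0 0 0 0 0"

```text
clock: 6.8
tcp_pos: [496.7, -115.4, 48.3]
orientation: [180.0, 0.0, 179.3]
wrist_force: [0.3, -0.4, 0.8]
finger_gap: 18.9
```

Gripped (18.9 mm). Now I slide about 105 mm along the rail.

Emit:
carry_out --pt "0.01 0 0.005 0 0 0 0" --pt "0.01 0 0.015 0 0 0 0" --pt "0.01 0 0.027 0 0 0 0" --pt "0.01 0 0.039 0 0 0 0" --pt "0.01 0 0.051 0 0 0 0" --pt "0.01 0 0.063 0 0 0 0" --pt "0.01 0 0.075 0 0 0 0" --pt "0.01 0 0.085 0 0 0 0" --pt "0.01 0 0.094 0 0 0 0" --pt "0.01 0 0.1 0 0 0 0" --pt "0.01 0 0.105 0 0 0 0" --pt "0.01 0 0.105 0 0 0 0"

```text
clock: 8.0
tcp_pos: [497.5, -9.1, 48.2]
orientation: [179.9, -0.0, 179.4]
wrist_force: [-3.0, 2.3, 3.5]
finger_gap: 19.0
```

Run:
```python
from h import *
st();a=bot.snapshot("wrist");s=bot.snapshot("scene");t=bot.snapshot("top")
c=np.zeros((600,800,3),np.uint8)
c[:300,:400]=a[200:,240:].__getitem__((slice(0,280),slice(0,400))).repeat(1,0) if False else cv2.resize(a[200:440,300:620],(400,300));c[300:600,:400]=cv2.resize(s[220:340,220:380],(400,300),interpolation=2);c[:300,400:]=cv2.resize(t[150:270,240:400],(400,300),interpolation=2)
c[300:,400:]=cv2.resize(a,(400,300))
cv2.imwrite("pics/c5.png",c)
```

```text
clock 8.0
tcp_pos [497.5  -9.1  48.2]
orientation [179.9  -0.  179.4]
wrist_force [-3.   2.3  3.5]
finger_gap 19.0
```

View pics/c5.png

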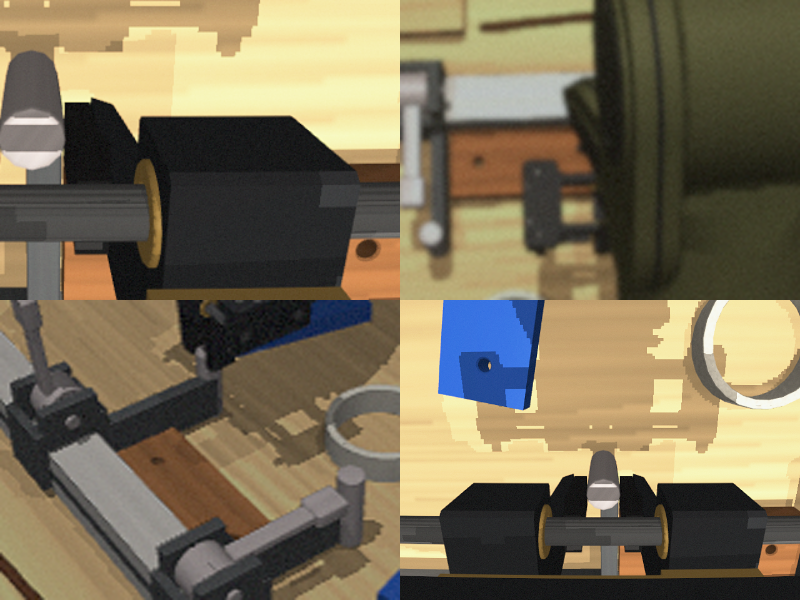

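The scene crop shows the arm just short of the blank's end (about 2 mm), with the lever still up and the blank unmoved. I nudge 2 mm further, release and rise.

Emit:
carry_out --pt "0.01 0 0.001 0 0 0 0" --pt "0.01 0 0.002 0 0 0 0" --pt "0.01 0 0.002 0 0 0 0" --pt "0.01 0 0.002 0 0 0 0" --pt "0.05 0 0.002 0 0 0 0" --pt "0.05 0 0.002 0 0 0 0" --pt "0.05 0 0.002 0 0 0 0" --pt "0.05 0 0.002 0 0 0 0" --pt "0.05 0 0.002 0 0 0 0" --pt "0.05 0 0.002 -0.02 0 0 0" --pt "0.05 0 0.002 -0.06 0 0 0" --pt "0.05 0 0.002 -0.1 0 0 0"

```text
clock: 9.35
tcp_pos: [497.3, -8.3, 149.0]
orientation: [180.0, -0.1, 179.4]
wrist_force: [0.8, 0.4, -0.2]
finger_gap: 49.7
```

Emit:
carry_out --pt "0.0 0 0 -0.05 0 0 0" --pt "0.0 0 0 -0.095 0 0 0" --pt "0.0 0 0 -0.095 0 0 0"

```text
clock: 9.65
tcp_pos: [501.6, -7.8, 248.8]
orientation: [179.9, 0.7, 179.3]
wrist_force: [1.3, -0.4, -0.1]
finger_gap: 28.3
```

Run:
```python
from h import *
st();p=bot.camera_params("wrist");a=bot.snapshot("wrist");s=bot.snapshot("scene");t=bot.snapshot("top")
c=np.zeros((600,800,3),np.uint8)
c[:300,:400]=cv2.resize(a,(400,300));c[300:600,:400]=cv2.resize(s[200:320,200:360],(400,300),interpolation=2);c[:300,400:]=cv2.resize(t[150:270,240:400],(400,300),interpolation=2)
cv2.imwrite("pics/c6.png",c);cv2.imwrite("pics/w6.png",a)
for th in (1.6,1.75,1.9):
    X=np.array([622-90*np.cos(th),-22,62+90*np.sin(th)]);print(th,X,"scene",proj(bot.camera_params("scene"),X),"crop",(proj(bot.camera_params("scene"),X)-[200,200])*2.5+[0,300])
```

```text
clock 9.6
tcp_pos [501.6  -7.8 248.8]
orientation [179.9   0.7 179.3]
wrist_force [ 1.3 -0.4 -0.1]
finger_gap 28.3
1.6 [624.62795701 -22.         151.96162427] scene [235.23671835 222.00509282] crop [ 88.09179587 355.01273205]
1.75 [638.04214501 -22.         150.55873522] scene [228.31573263 225.33045989] crop [ 70.78933158 363.32614972]
1.9 [651.09606102 -22.         147.16700789] scene [221.64949989 229.58201202] crop [ 54.12374973 373.95503005]
```

View pics/c6.png

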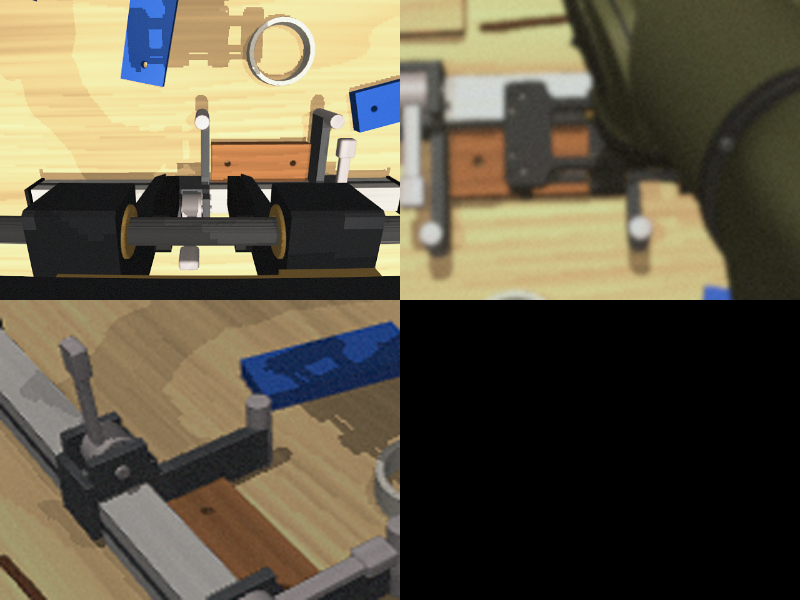

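The wrist view shows the face meeting the blank, and the lever is at about 1.72 rad. I go behind the lever with the fingers closed.

Emit:
carry_out --pt "0.0 -0.045 -0.015 0.005 0 0 0" --pt "0.0 -0.09 -0.015 0.005 0 0 0" --pt "0.0 -0.135 -0.015 0.005 0 0 0" --pt "0.0 -0.19 -0.015 0.005 0 0 0" --pt "0.0 -0.19 -0.015 0.005 0 0 0" --pt "0.0 -0.19 -0.015 0.04 0 0 0" --pt "0.0 -0.19 -0.015 0.08 0 0 0" --pt "0.0 -0.19 -0.015 0.116 0 0 0" --pt "0.0 -0.19 -0.015 0.116 0 0 0" --pt "0.0 -0.19 -0.015 0.116 0 0 0"

```text
clock: 10.8
tcp_pos: [686.5, -25.4, 126.2]
orientation: [-180.0, -0.2, 179.4]
wrist_force: [0.2, 0.3, 0.1]
finger_gap: 0.3
```

Emit:
carry_out --pt "0.0 0.015 0.002 0 0 0 0" --pt "0.0 0.03 0.002 0 0 0 0" --pt "0.0 0.04 0.002 0 0 0 0" --pt "0.0 0.05 0.002 0 0 0 0" --pt "0.0 0.06 0.002 0.001 0 0 0" --pt "0.0 0.07 0.002 0.002 0 0 0" --pt "0.0 0.08 0.002 0.004 0 0 0" --pt "0.0 0.09 0.002 0.006 0 0 0" --pt "0.0 0.095 0.002 0.007 0 0 0" --pt "0.0 0.095 0.002 0.007 0 0 0"

```text
clock: 11.8
tcp_pos: [593.4, -22.4, 121.9]
orientation: [-180.0, 0.1, 179.3]
wrist_force: [-1.5, 0.2, 0.4]
finger_gap: 0.7
```

Run:
```python
from h import *
st();p=bot.camera_params("wrist");a=bot.snapshot("wrist");s=bot.snapshot("scene")
c=np.zeros((300,800,3),np.uint8)
c[:,:400]=cv2.resize(a,(400,300));c[:,400:]=cv2.resize(s[180:300,200:360],(400,300),interpolation=2)
cv2.imwrite("pics/c7.png",c)
```

```text
clock 11.8
tcp_pos [593.4 -22.4 121.9]
orientation [-1.800e+02  1.000e-01  1.793e+02]
wrist_force [-1.5  0.2  0.4]
finger_gap 0.7
```

View pics/c7.png

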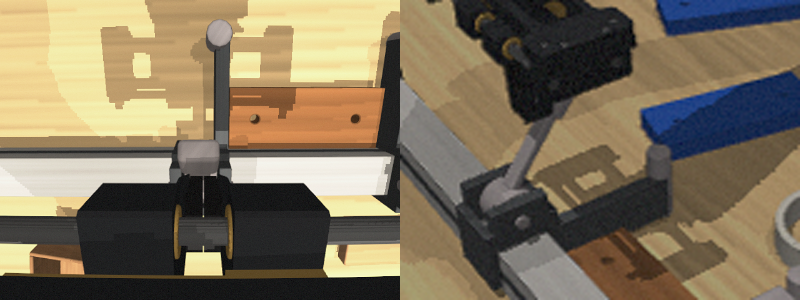

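The lever is swinging down in front of the fingers, at about 55°, and the face still sits at the blank. I continue along the arc.

Emit:
carry_out --pt "0.0 0.012 0 0.006 0 0 0" --pt "0.0 0.023 0 0.013 0 0 0" --pt "0.0 0.034 0 0.021 0 0 0" --pt "0.0 0.042 0 0.029 0 0 0" --pt "0.0 0.048 0 0.037 0 0 0" --pt "0.0 0.053 0 0.044 0 0 0" --pt "0.0 0.053 0 0.044 0 0 0"

```text
clock: 12.6
tcp_pos: [542.5, -21.3, 76.8]
orientation: [179.9, 0.3, 179.4]
wrist_force: [2.2, 0.7, 2.7]
finger_gap: 0.1
```

Emit:
carry_out --pt "0.0 0.005 -0.001 0.004 0 0 0" --pt "0.0 0.005 -0.001 0.008 0 0 0" --pt "0.0 0.005 -0.001 0.008 0 0 0"

```text
clock: 12.9
tcp_pos: [536.0, -22.4, 68.6]
orientation: [180.0, 0.1, 179.3]
wrist_force: [2.5, 0.9, 2.7]
finger_gap: 0.6
```

Emit:
carry_out --pt "0.0 0.001 0 0.003 0 0 0" --pt "0.0 0.001 0 0.006 0 0 0" --pt "0.0 0.001 0 0.006 0 0 0"

```text
clock: 13.2
tcp_pos: [534.4, -22.6, 62.4]
orientation: [180.0, 0.1, 179.3]
wrist_force: [2.7, 1.1, 3.3]
finger_gap: 0.5
```

Emit:
carry_out --pt "0.0 0 0 0.002 0 0 0" --pt "0.0 0 0 0.004 0 0 0" --pt "0.0 0 0 0.004 0 0 0"

```text
clock: 13.5
tcp_pos: [534.2, -22.6, 61.6]
orientation: [-180.0, 0.1, 179.4]
wrist_force: [-4.0, 0.8, 34.0]
finger_gap: 0.7
```

A firm stop at TCP z 61.6 (34 N): the paddle is at its flat height. I rise and check.

Emit:
carry_out --pt "0.0 0 0 -0.02 0 0 0" --pt "0.0 0 0 -0.06 0 0 0" --pt "0.0 0 0 -0.11 0 0 0" --pt "0.0 0.03 0 -0.15 0 0 0" --pt "0.0 0.06 0 -0.18 0 0 0" --pt "0.0 0.06 0 -0.18 0 0 0" --pt "0.0 0.06 0 -0.18 0 0 0"

```text
clock: 14.2
tcp_pos: [472.3, -22.8, 238.2]
orientation: [-179.9, -0.1, 179.3]
wrist_force: [-0.2, -0.1, -0.0]
finger_gap: 0.5
```

Run:
```python
from h import *
st();p=bot.camera_params("wrist");a=bot.snapshot("wrist");s=bot.snapshot("scene")
c=np.zeros((600,800,3),np.uint8)
c[:300,:400]=cv2.resize(a,(400,300));c[:300,400:]=cv2.resize(s[180:300,200:360],(400,300),interpolation=2)
c[300:]=cv2.resize(a[130:370,0:640],(800,300))
cv2.imwrite("pics/c8.png",c)
```

```text
clock 14.2
tcp_pos [472.3 -22.8 238.2]
orientation [-1.799e+02 -1.000e-01  1.793e+02]
wrist_force [-0.2 -0.1 -0. ]
finger_gap 0.5
```

View pics/c8.png

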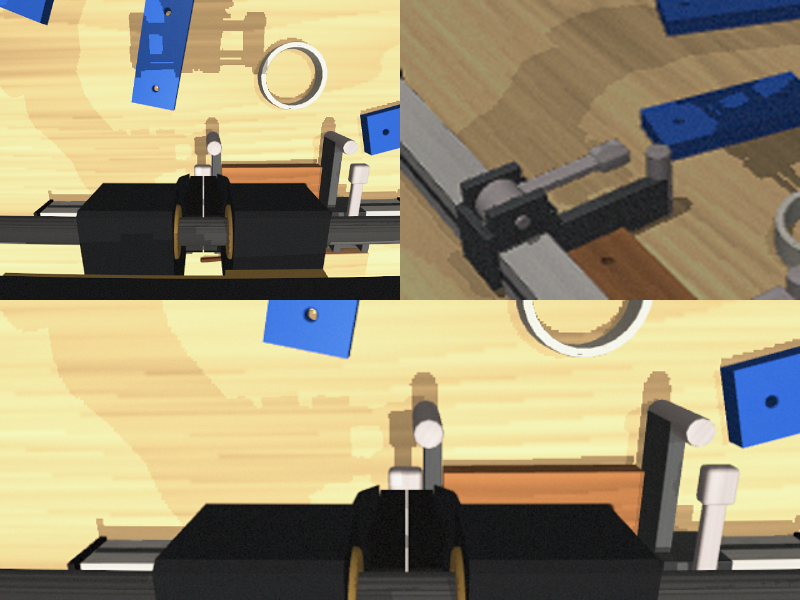

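Both views show the lever down along the arm, the arm's face flush with the blank's end (wrist crop column 442), and the gripper clear. The paddle centre is at about scene (285,243); I check its angle numerically.

Run:
```python
from h import *
p=bot.camera_params("scene");w=bot.camera_params("wrist")
print("peg top",proj(p,(494,-8,65)),"seen ~",(200+257/2.5,180+152/2.5))
for th in (0,.1,.17,.3):
    X=(619-90*np.cos(th),-23,66+90*np.sin(th));print(th,proj(p,X).round(1))
print("peg,blank end (wrist)",onz(w,(428*.8,130+133*.8),65).round(1),onz(w,(443*.8,130+170*.8),18).round(1))
```

```text
peg top [304.18921772 239.43899856] seen ~ (302.8, 240.8)
0 [284.8 241.8]
0.1 [284.3 238.1]
0.17 [283.7 235.6]
0.3 [282.2 231.3]
peg,blank end (wrist) [498.1  -8.6  65. ] [539.6   4.3  18. ]
```

```bash
python3 -c "
from station import bot
print(bot.close_job())"
```

```text
the job is handed in; nothing more can be done
None
```

The loose stop is now up against the blank's free end and its lever is flat. I handed the job in at about 14 s on the robot's clock; it returned no verdict.

**What I did:** I gripped the loose stop by its peg and slid it about 107 mm along the rail to the brown blank's free end, then let go. With closed fingers I swept the lever down from about 1.7 rad until it stopped firmly (34 N), then withdrew.

**Last checks:**
- **Lever:** its paddle appears at scene pixel (285, 243). A flat lever would be at (284.8, 241.8), and one at 0.1 rad at (284.3, 238.1), so it is about flat.
- **Face to blank:** the gap measures about 3 mm in the last wrist view (limit 12 mm), though that measurement is only good to a few mm.
- **Blank:** its end measures y ≈ 4 mm, the same as at the start to within the few mm the cameras allow.
- **Gripper:** it is clear of everything, with about 0 N at the wrist.

**What failed or disagreed:**
- The first grasp closed above the peg. The fingertips appear to sit about 11 mm behind the TCP, not the stated 14 mm ahead. I reopened and gripped 15 mm lower.
- The first wrist and top-view positions differed by 4–6 mm, so I worked from the distance between peg and blank instead.

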